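# Space the drying-rack slats with the hooked spacer and clip it away

## Robot

A 6-joint arm with a two-finger parallel gripper is mounted at the origin on the work surface. World frame = base frame: x ahead of the robot, y to its left, z up, the work surface at z = 0. Lengths are in m, angles in rad, forces in N, time in s.
With the tool pointing down it reaches from about 0.35 to 0.775 m from the base axis. Payload 7.3 kg.
Tool frame: the origin (TCP) lies between the finger pads, 19 mm behind the fingertips; this is the grasp point; z points along the fingers, y is the line along which they close (so a half turn about z gives the same grasp; the last joint's range is limited). The gripper opens to 92 mm and grips with 3 to 60 N. Pads are 19 mm wide; open, the fingers measure 130 mm over their backs; the gripper's body (75 mm by 190 mm) begins 47 mm behind the grasp point.
Start: joints at [1.052, 0.342, 1.524, -0, 1.275, -0.146], TCP at [0.191, 0.489, 0.246] pointing down, gripper open.
Joint ranges: [-2.53, 2.53], [-0.77, 2.02], [0.04, 2.7], [-1, 4.14], [0.28, 2.66], [-3.11, 3.11]. Speed limits (rad/s): [2.57, 2.57, 3.14, 3.14, 3.14, 3.14].

## Interface

Orientations are given as [roll, pitch, yaw] about the fixed x, y, z axes, in that order (R = Rz(yaw) Ry(pitch) Rx(roll)).
In Python, from cell import robot gives the robot as it stands.
- The arm moves only by the shell command python3 drive.py [OPENING] [FORCE], which reads ROWS from standard input. ROWS is a JSON list of rows, 1 to 8 of them, each an object with the fields xyz (a list: dx, dy, dz in m), rot (a list: a rotation vector rx, ry, rz in rad); a field left out counts as zero; each row shifts and turns the commanded pose from where the row before left it, along the tool's axes as they then stand; what a row does not reach is not made up. A row lasts 1/12 s, in which the tool goes at most 0.0417 m and 0.125 rad, less where a joint would pass 70% of its speed; a pose out of reach is approached as far as the arm can. OPENING is the finger opening in m, set as the command begins (- or left out keeps the last). The fingers move at their own pace and stop on an object; FORCE is the grip in N (left out, the last holds). Time passes only in rows, so rows that do not move let the fingers close. It prints the time, the measured TCP pose, the force, the opening and the grip force at its end. Input that does not fit is refused with a message, and nothing moves.
- robot.observe(): the state, without advancing time (a new reading comes with each control period).
- robot.read_camera(name): name is "scene" or "top" or "wrist"; returns a dict with "image" (420x560x3 uint8, red, green, blue), "fx", "fy", "cx", "cy" (pixels), "k1" (the pictures are not rectified: a ray, as slopes to the right and down, at radius r is drawn at 1 + k1 r^2 times it, then the intrinsics apply), "pose" (4x4, takes a point from camera to world coordinates). Camera axes: x right, y down, z forward; pixel columns grow to the right and rows downward; lengths in m; the calibration is good to about 2 mm. A picture is of the moment at which its call begins. There is no depth.
- robot.hand_in(): hands the job in; it is judged then, once.
The state is a dict: "time": time; "qpos": joint angles; "qvel": joint speeds; "joint_efforts": joint torques, N m; "tool_pos": TCP position; "tool_rot": TCP orientation; "contact_force": force on the tool from outside, world axes, zero at the start; "torque": the same for the moment, N m; "opening": finger opening in m; "grip_force": force on a finger pad.
Only numpy, scipy, OpenCV 4.12 (cv2) and the standard library are available. Lean on these libraries where they do the work, as an engineer would, in place of code of your own. Each camera call takes 0.05 s, during which the arm holds its last target. There are 200 camera calls.

## Task

Set the three dark slats of the drying rack to equal gaps: take the hooked wooden spacer block by its leaning handle and, slat by slat from the end stop, hook its thin leg behind the slat and draw it gently towards the stop until the spacer's thick leg just touches the neighbour (the stop, then the slat set before), without shifting what is already set. Then press the spacer's round rod down from above into the spring clip until it snaps home, the spacer standing on the table, and let go. Move the slats only with the spacer, do not knock the lamp bar above them and leave the pottery and tools around alone.

Things in the scene. Friction and masses are not known exactly. Their poses are not given: they have to be found in the camera images.
- rack: Drying rack, fixed: pale wooden ware board 150 (x) x 470 (y) mm, its top 18 mm above the table. Origin on the table under the row's centre line (board y from -240 to +230 mm); x across the board, away from the robot; y along the row towards the end stop; z up. Two posts 14 mm thick at x +18, y +215 and -225 mm carry the lamp bar.
- stop: End stop of the row, a wooden batten fixed across the board, 110 (x) x 24 (y) x 38 mm tall. Origin at the centre of its underside, on the board, at y +142 mm of the rack; axes as the rack. Its face towards the slats is at y -12 mm.
- lamp: Fixed level aluminium tube, 24 mm thick, 456 mm long, along the rack's y. Origin at its middle on its axis, 207 mm above the table, 18 mm beyond (+x) the row's centre line. A tool pointing straight down over the row would hit it: work beneath it with the tool leaning back towards the robot, and move in and out along the tool's axis.
- spacer: Loose wooden block, 200 g, an upside-down U standing on two legs 70 (x) x 42 mm tall. Origin on the foot plane midway between the legs, x along the slot, z up. Thick spacing leg at y +17 to +37 mm, thin hook leg at y -27 to -17 mm, slot 34 mm wide. Bridge 14 mm thick on top, to z 56. Hook leg against a slat and spacing leg against its neighbour leave a gap of 24 mm.
- spacer_grip (a point): Point on the axis of the spacer's dark handle, at x -5.4, y 0, z +89.4 mm of the spacer; axes as the spacer. The handle, 16 mm (y) x 24 mm, rises from the bridge's top at x +20 mm and leans to -x, 0.65 rad (37 degrees) from vertical; this point is 42 mm along it, its end 64 mm along it.
- spacer_rod (a point): Point on the axis of the spacer's round steel rod that belongs over the clip's middle: x +62, y 0, z +50 mm of the spacer; axes as the spacer. The rod, 14 mm thick, juts out to +x from the bridge's front at x 35 to x 85 mm.
- clip: Fixed grey block 30 (x) x 60 (y) x 40 mm tall on the table with a spring clip open upwards. Origin on the table under the clip; x along the rod it holds (the spacer stands on its -x side, same heading), z up.
- clip_seat (a point): Where spacer_rod comes to lie when the rod is home: on the clip's middle, 50 mm above the table; the spacer's legs then stand on the table. Axes as the clip.
- clip_left (a joint): How far the left (+y) spring finger is pushed outwards, m, 0 at rest. Finger tips: level round bars 8 mm thick, 20 mm long along x, axes 57.5 mm above the table, 9 mm clear between them; each yields sideways at 1.3 N/mm with 1.3 N preload. The 14 mm rod meets them about 15 mm above home; pressing it through takes about 5 to 15 N.
- clip_right (a joint): The same for the right (-y) finger.
- bar1: Slat number 1 from the end stop: a dark wooden bar 100 (x) x 30 (y) mm, its top 38 mm above the board, lying across the row. It slides only along the rack's y on two tracks, stiffly: it takes about 5 N to move and stays where it is left. Its gap towards the stop is 10 to 35 mm too wide at the start. Origin at its middle, on the board's top; axes as the rack.
- bar2: Slat number 2 from the end stop: a dark wooden bar 100 (x) x 30 (y) mm, its top 38 mm above the board, lying across the row. It slides only along the rack's y on two tracks, stiffly: it takes about 5 N to move and stays where it is left. Its gap towards the stop is 10 to 35 mm too wide at the start. Origin at its middle, on the board's top; axes as the rack.
- bar3: Slat number 3 from the end stop: a dark wooden bar 100 (x) x 30 (y) mm, its top 38 mm above the board, lying across the row. It slides only along the rack's y on two tracks, stiffly: it takes about 5 N to move and stays where it is left. Its gap towards the stop is 10 to 35 mm too wide at the start. Origin at its middle, on the board's top; axes as the rack.
- pot_a: Bystander: loose dark clay stove-pot, 88 mm across, 100 mm tall. Origin at its underside's centre.
- pot_b: Bystander: loose smaller dark clay stove-pot, 75 mm across, 85 mm tall. Origin at its underside's centre.
- saucer: Bystander: loose dark clay saucer, 100 mm across, 20 mm tall. Origin at its underside's centre.
- brush: Bystander: loose brush, 190 mm long. Origin at its underside's centre (brush: on its length).
- bowl: Bystander: loose terracotta bowl, 100 mm across, 50 mm tall. Origin at its underside's centre.
- whetstone: Bystander: loose grey stone, 110 x 40 x 22 mm. Origin at its underside's centre.
- jar: Bystander: loose closed jar, 60 mm across, 90 mm tall. Origin at its underside's centre.

How it is judged:
On the way, in this order (a step that is already met when the one before it is completed fails the run):
1. the spacer touches slat bar1 and the end stop at once, and the gap between them is right (y of bar1 in the frame of stop between -0.053 and -0.049 m and contact force between spacer and bar1 above 0.3 N and contact force between spacer and stop above 0.3 N).
2. the spacer touches slat bar2 and bar1 at once, and the gap between them is right (y of bar2 in the frame of bar1 between -0.056 and -0.052 m and contact force between spacer and bar2 above 0.3 N and contact force between spacer and bar1 above 0.3 N).
3. the spacer touches slat bar3 and bar2 at once, and the gap between them is right (y of bar3 in the frame of bar2 between -0.056 and -0.052 m and contact force between spacer and bar3 above 0.3 N and contact force between spacer and bar2 above 0.3 N).
4. the spacer's rod, pressed down from above, spreads the spring fingers of the clip (value of joint any of clip_left, clip_right above 0.0012 m and z of spacer_rod in the frame of clip_seat above 0.004 m).
At the end, for the whole second after the job is handed in: All three gaps are 24 mm within 2 mm; spacer upright on the table, rod snapped in the clip (14 mm along, 4 mm across, 3 mm in height, heading within 0.2 rad); all released and at rest (y of bar1 in the frame of stop between -0.053 and -0.049 m and y of bar2 in the frame of bar1 between -0.056 and -0.052 m and y of bar3 in the frame of bar2 between -0.056 and -0.052 m and linear speed of each of bar1, bar2, bar3, spacer below 0.01 m/s and z of spacer_rod in the frame of clip_seat between -0.006 and 0.003 m and y of spacer_rod in the frame of clip_seat between -0.004 and 0.004 m and x of spacer_rod in the frame of clip_seat between -0.014 and 0.014 m and angle between spacer's own z axis and vertical below 0.08 rad and angle between the x axis of spacer and the x axis of clip, either way round below 0.2 rad); the robot touches nothing.
It fails at once if the lamp bar is knocked (more than 4 N) (contact force between lamp and anything else above 4 N).
It fails at once if a slat is pressed with more than 25 N (contact force between any of bar1, bar2, bar3 and spacer above 25 N or contact force between any of bar1, bar2, bar3 and the fingers above 25 N).
It fails at once if a slat is moved by the bare gripper instead of the spacer (contact force between any of bar1, bar2, bar3 and the fingers above 2 N).
It fails at once if a bystander is shifted by more than 20 mm (distance of any of pot_a, pot_b, saucer, brush, bowl, whetstone, jar from where it was at the start of the episode above 0.02 m).
It also fails if it takes over 72 s, if anything falls off the work surface, if the arm or the gripper's body presses on something with over 40 N, if the wrist force passes 120 N, or if a joint passes its speed limit or range.

## Working session

There is one attempt and no reset: what is moved stays moved. The work goes in short steps, Python scripts to look and compute and a shell command to move; the robot and the scene stay as the last step left them, time stands still between calls to the robot, and variables do not carry over. Pictures are saved under pics/ and viewed, at most 10 in all, crops included, and the job is handed in when it is done.

```bash
ls; mkdir -p pics
python3 - <<'E'
from cell import robot
import cv2,numpy as np
for n in ("scene","top"):
    c=robot.read_camera(n); cv2.imwrite(f"pics/{n}0.png",c["image"][:,:,::-1])
    print(n,c["fx"],c["fy"],c["cx"],c["cy"],c["k1"],np.round(c["pose"],4).tolist())
print(robot.observe())
E
```

```text
cell.py
drive.py
pics
scene 460.3079763652799 460.3079763652799 288.8609244098927 210.46563596898216 -0.02071055749097079 [[0.027, 0.8526, -0.5219, 1.2395], [0.9995, -0.0301, 0.0026, -0.082], [-0.0135, -0.5218, -0.853, 1.2401], [0.0, 0.0, 0.0, 1.0]]
top 451.5239532521255 451.5239532521255 283.4053321917306 207.05139536323136 -0.12339385258453675 [[0.0003, -0.9754, 0.2204, 0.3231], [-1.0, -0.0007, -0.0019, -0.0732], [0.002, -0.2204, -0.9754, 1.2477], [0.0, 0.0, 0.0, 1.0]]
{'time': 0.1, 'qpos': array([ 1.05204129e+00,  3.42631258e-01,  1.52490999e+00, -8.35603133e-07,
        1.27539308e+00, -1.46024582e-01]), 'qvel': array([-9.62832202e-04, -1.05873000e-03, -6.97487692e-04,  9.48387093e-04,
       -7.03322432e-04, -5.94644049e-05]), 'joint_efforts': array([ 2.70729142e-03, -4.32005453e+01, -2.44695604e+01,  7.18654110e-02,
        5.25799161e-02, -4.54831240e-05]), 'tool_pos': array([0.19100949, 0.4886644 , 0.24492976]), 'tool_rot': array([-3.14026514e+00, -1.94432124e-04,  2.76886231e+00]), 'contact_force': array([ 0.38346742,  0.43167862, -0.15551184]), 'torque': array([0.01488874, 0.02110814, 0.03791388]), 'grip_force': 0.0, 'opening': 0.09211546726584423}
```
View pics/scene0.png

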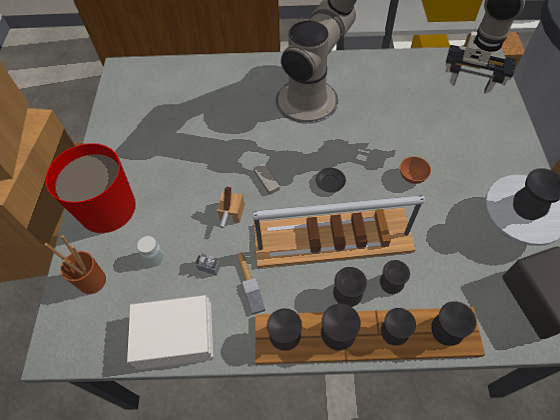

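View pics/top0.png

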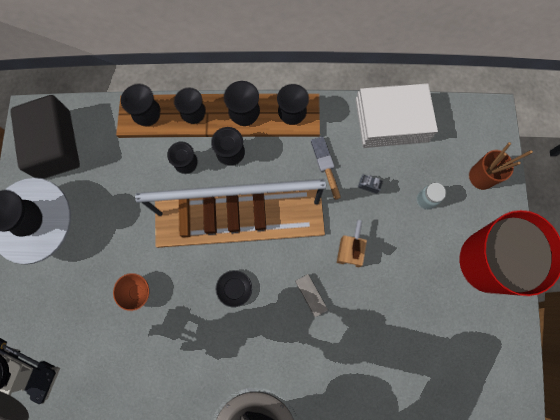

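Both views show the rack in the middle: stop at top-px (185,217), slats at (209,214), (233,213), (260,211). The spacer is at (352,250) and the clip at (371,184). Next I'll zoom in.

Run:
```python
import cv2,numpy as np
a=cv2.imread("pics/top0.png")[165:270,130:396]; b=cv2.imread("pics/scene0.png")[180:275,190:456]
f=lambda i:cv2.resize(i,None,fx=3,fy=3,interpolation=cv2.INTER_CUBIC)
cv2.imwrite("pics/crop0.png",np.vstack([f(a),f(b)])[:600,:800])
```

Create h.py:
```python
import numpy as np,cv2
from scipy.spatial.transform import Rotation as R
def ray(c,px):
    K=np.array([[c["fx"],0,c["cx"]],[0,c["fy"],c["cy"]],[0,0,1]])
    u=(np.asarray(px,float).reshape(-1,2)-[c["cx"],c["cy"]])/c["fx"]
    s=u.copy()
    for _ in range(20): s=u/(1+c["k1"]*(s**2).sum(1,keepdims=True))
    return c["pose"][:3,3],np.c_[s,np.ones(len(s))]@c["pose"][:3,:3].T
def plane(c,px,z):
    o,d=ray(c,px); return o+d*((z-o[2])/d[:,2])[:,None]
def proj(c,P):
    T=np.linalg.inv(c["pose"]); p=np.asarray(P).reshape(-1,3)@T[:3,:3].T+T[:3,3]
    s=p[:,:2]/p[:,2:]; s=s*(1+c["k1"]*(s**2).sum(1,keepdims=True))
    return s*c["fx"]+[c["cx"],c["cy"]]
```

```text
(no output)
```

View pics/crop0.png

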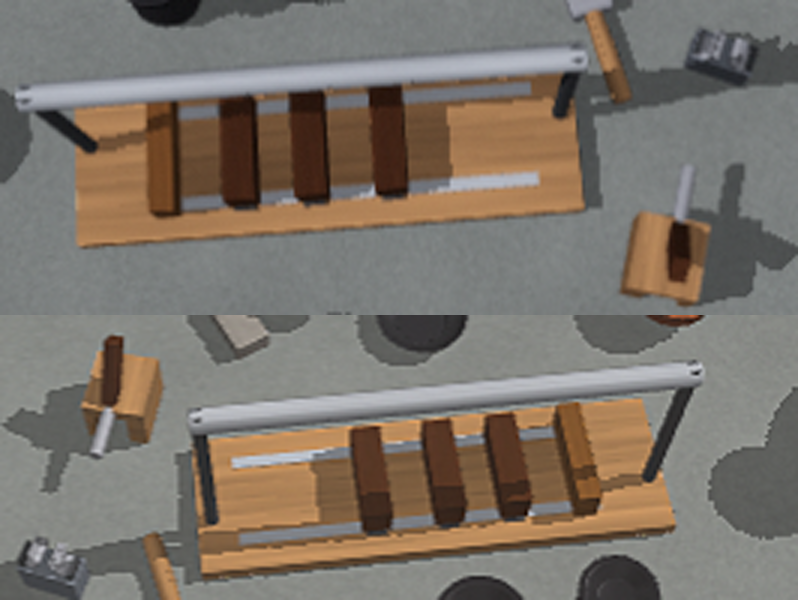

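The crop shows the board, lamp, slats, spacer and clip clearly enough to pick corners. Now coarse positions.

```bash
cat >> h.py <<'E'
def cams():
    from cell import robot
    return {n:robot.read_camera(n) for n in("top","scene")}
E
python3 - <<'E'
from h import *; from cell import robot
c=cams(); import pickle; pickle.dump(c,open("c0.pkl","wb"))
t=lambda p:(np.array(p)-1)/3+[130,165]
s=lambda p:(np.array(p)-1-[0,315])/3+[190,180]
T,S=c["top"],c["scene"]
np.set_printoptions(precision=4,suppress=True)
print("lamp T",plane(T,t([(25,97),(580,60)]),.207)[:,:2]); print("lamp S",plane(S,s([(697,374),(197,419)]),.207)[:,:2])
print("board near T",plane(T,t([(79,243),(583,209)]),.018)[:,:2]); print("board far S",plane(S,s([(674,514),(201,559)]),.018)[:,:2])
print("board near S",plane(S,s([(642,399)]),.018)[:,:2])
print("stop nearend T: left/right top",plane(T,t([(148,212),(176,212)]),.056)[:,:2])
print("bars near T",plane(T,t([(222,203),(254,203),(293,198),(326,198),(375,193),(407,193)]),.056)[:,:2])
print("bars near S r/l",plane(S,s([(580,403),(557,405),(518,414),(486,417),(452,419),(422,422),(381,426),(351,429)]),.056)[:,:2])
print("spacer T top nearL nearR farR farL",plane(T,t([(628,293),(697,302),(710,222),(640,213)]),.056)[:,:2])
print("spacer S",plane(S,s([(161,363),(97,349),(84,402),(151,411)]),.056)[:,:2])
print("rod tip T/S",plane(T,t([(687,167)]),.05),plane(S,s([(97,452)]),.05))
print("clip T",plane(T,t([(687,68),(746,82),(755,40)]),.04)[:,:2])
E
```

```text
lamp T [[ 0.5828  0.2746]
 [ 0.6132 -0.1699]]
lamp S [[ 0.5851  0.2764]
 [ 0.6161 -0.1671]]
board near T [[ 0.4911  0.277 ]
 [ 0.5239 -0.1876]]
board far S [[ 0.6282  0.2901]
 [ 0.6613 -0.177 ]]
board near S [[0.4941 0.2795]]
stop nearend T: left/right top [[0.5143 0.2049]
 [0.5144 0.1796]]
bars near T [[ 0.5227  0.1384]
 [ 0.5227  0.1096]
 [ 0.5274  0.0748]
 [ 0.5274  0.0452]
 [ 0.532   0.0015]
 [ 0.5321 -0.0271]]
bars near S r/l [[ 0.5198  0.2053]
 [ 0.5213  0.1819]
 [ 0.5304  0.1417]
 [ 0.5328  0.1094]
 [ 0.5339  0.0753]
 [ 0.5364  0.0451]
 [ 0.5396  0.004 ]
 [ 0.542  -0.026 ]]
spacer T top nearL nearR farR farL [[ 0.4426 -0.2225]
 [ 0.4345 -0.2834]
 [ 0.5057 -0.2975]
 [ 0.514  -0.2349]]
spacer S [[ 0.4565 -0.2173]
 [ 0.4368 -0.284 ]
 [ 0.5009 -0.294 ]
 [ 0.514  -0.2259]]
rod tip T/S [[ 0.5569 -0.2796  0.05  ]] [[ 0.5561 -0.279   0.05  ]]
clip T [[ 0.6523 -0.2848]
 [ 0.6391 -0.3394]
 [ 0.6796 -0.3499]]
```

```bash
cat >> h.py <<'E'
np.set_printoptions(precision=4,suppress=True)
LEAN=R.from_matrix(np.array([[-np.cos(.65),0,np.sin(.65)],[0,1,0],[-np.sin(.65),0,-np.cos(.65)]]))
def toolR(yaw): return R.from_euler("z",yaw)*LEAN   # tool y = spacer y, tool z down the handle
def cur():
    from cell import robot
    o=robot.observe(); return np.array(o["tool_pos"]),R.from_euler("xyz",o["tool_rot"])
def step(p,r,start=None,step=.04):
    p0,r0=start or cur(); d=r0.inv().apply(np.asarray(p)-p0); w=(r0.inv()*r).as_rotvec()
    n=int(max(np.ceil(np.linalg.norm(d)/step),np.ceil(np.linalg.norm(w)/.12),1))
    dr=R.from_rotvec(w/n); M=sum(((dr**k).as_matrix() if k else np.eye(3)) for k in range(n))
    print("n",n,"row",np.round(np.r_[np.linalg.solve(M,d),w/n],4).tolist()); return np.asarray(p),r
E
python3 - <<'E'
from h import *
r=toolR(-.185); g=np.array([.468,-.2635,.0894]); g1=g-r.as_matrix()[:,2]*.11
a=step([.40,.22,.26],cur()[1]); a=step([.44,-.1,.24],r,a); a=step(g1,r,a)
E
```

```text
n 9 row [-0.0325, -0.0194, -0.0016, 0.0, 0.0, 0.0]
n 9 row [-0.0135, -0.0329, 0.006, -0.0069, -0.072, -0.0201]
n 5 row [0.0091, -0.0311, 0.0089, 0.0, 0.0, 0.0]
```

```bash
echo '[{"xyz": [-0.0366,-0.0218,-0.0016]},{"xyz": [-0.0366,-0.0218,-0.0016]},{"xyz": [-0.0366,-0.0218,-0.0016]},{"xyz": [-0.0366,-0.0218,-0.0016]},{"xyz": [-0.0366,-0.0218,-0.0016]},{"xyz": [-0.0366,-0.0218,-0.0016]},{"xyz": [-0.0366,-0.0218,-0.0016]},{"xyz": [-0.0366,-0.0218,-0.0016]}]' | python3 drive.py 0.06
echo '[{"xyz": [-0.015,-0.037,0.0067],"rot": [-0.0078,-0.081,-0.0226]},{"xyz": [-0.015,-0.037,0.0067],"rot": [-0.0078,-0.081,-0.0226]},{"xyz": [-0.015,-0.037,0.0067],"rot": [-0.0078,-0.081,-0.0226]},{"xyz": [-0.015,-0.037,0.0067],"rot": [-0.0078,-0.081,-0.0226]},{"xyz": [-0.015,-0.037,0.0067],"rot": [-0.0078,-0.081,-0.0226]},{"xyz": [-0.015,-0.037,0.0067],"rot": [-0.0078,-0.081,-0.0226]},{"xyz": [-0.015,-0.037,0.0067],"rot": [-0.0078,-0.081,-0.0226]},{"xyz": [-0.015,-0.037,0.0067],"rot": [-0.0078,-0.081,-0.0226]}]' | python3 drive.py
echo '[{"xyz": [0.0091,-0.0311,0.0089]},{"xyz": [0.0091,-0.0311,0.0089]},{"xyz": [0.0091,-0.0311,0.0089]},{"xyz": [0.0091,-0.0311,0.0089]},{"xyz": [0.0091,-0.0311,0.0089]},{}]' | python3 drive.py
python3 - <<'E'
from h import *; from cell import robot; import pickle
c=robot.read_camera("wrist"); pickle.dump(c,open("w1.pkl","wb")); cv2.imwrite("pics/w1.png",c["image"][:,:,::-1]); print(c["pose"],c["fx"],c["k1"])
r=toolR(-.185); g=np.array([.468,-.2635,.0894]); step(g-r.as_matrix()[:,2]*.11,r)
E
```

```text
time: 0.87
tool_pos: [0.3964, 0.2242, 0.2582]
tool_rot: [3.141, 0.0, 2.769]
contact_force: [1.8, 0.8, 0.2]
opening: 0.0602
grip_force: 0.0
time: 1.53
tool_pos: [0.4256, -0.047, 0.2338]
tool_rot: [3.115, 0.556, 2.927]
contact_force: [0.3, 0.8, -0.1]
opening: 0.0602
grip_force: 0.0
time: 2.03
tool_pos: [0.3883, -0.1695, 0.1784]
tool_rot: [3.114, 0.548, 2.925]
contact_force: [0.2, -0.7, 0.4]
opening: 0.0601
grip_force: 0.0
[[ 0.2013  0.6724  0.7123  0.259 ]
 [ 0.9793 -0.1548 -0.1306 -0.1468]
 [ 0.0225  0.7238 -0.6896  0.2619]
 [ 0.      0.      0.      1.    ]] 314.07768132914487 -0.03886341156181185
n 3 row [-0.0083, -0.0265, 0.0056, 0.0038, -0.0343, -0.01]
```

View pics/w1.png

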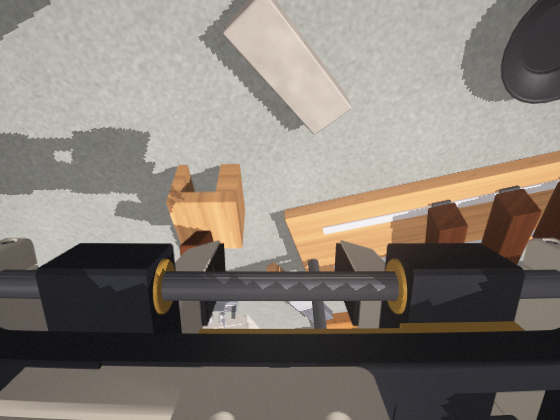

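The wrist view shows the spacer at about (205,215) and the rack's near edge at right, with its own gripper blocking the lower half. My estimate is good enough for the grasp, since the pads centre the handle.

```bash
echo '[{"xyz": [-0.0083,-0.0265,0.0056],"rot": [0.0038,-0.0343,-0.01]},{"xyz": [-0.0083,-0.0265,0.0056],"rot": [0.0038,-0.0343,-0.01]},{"xyz": [-0.0083,-0.0265,0.0056],"rot": [0.0038,-0.0343,-0.01]},{},{}]' | python3 drive.py
python3 - <<'E'
from h import *
r=toolR(-.185); g=np.array([.468,-.2635,.0894]);step(g-r.as_matrix()[:,2]*.05,r);step(g,r)
E
```

```text
time: 2.5
tool_pos: [0.4112, -0.246, 0.1919]
tool_rot: [-3.141, 0.63, 2.956]
contact_force: [-0.3, 0.7, 0.4]
opening: 0.0599
grip_force: 0.0
n 2 row [0.007, -0.0033, 0.0338, -0.0005, -0.0101, -0.0004]
n 3 row [0.0045, -0.0022, 0.0392, -0.0003, -0.0067, -0.0003]
```

```bash
echo '[{"xyz": [0.007,-0.0033,0.0338],"rot": [0,-0.0101,0]},{"xyz": [0.007,-0.0033,0.0338],"rot": [0,-0.0101,0]},{},{}]' | python3 drive.py
python3 - <<'E'
from h import *
r=toolR(-.185); g=np.array([.468,-.2635,.0894]);step(g,r)
c=cams(); 
f=lambda n,y,x:cv2.resize(c[n]["image"][y:y+100,x:x+100,::-1],None,fx=4,fy=4,interpolation=cv2.INTER_CUBIC)
cv2.imwrite("pics/g.png",np.hstack([f("top",195,300),f("scene",150,185)]))
E
```

```text
time: 2.83
tool_pos: [0.4507, -0.2525, 0.1541]
tool_rot: [3.136, 0.602, 2.943]
contact_force: [0.1, 0.2, 0.2]
opening: 0.0602
grip_force: 0.0
n 2 row [0.0108, -0.0039, 0.0319, -0.0013, -0.024, -0.0057]
```

View pics/g.png

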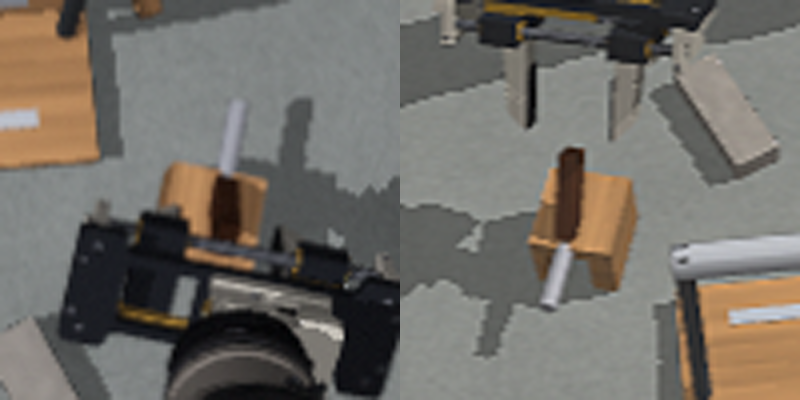

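The fingers straddle the handle correctly in both views: handle at crop (228,205) on the left and (570,190) on the right.

```bash
echo '[{"xyz": [0.0108,-0.0039,0.0319],"rot": [0,-0.024,-0.004]},{"xyz": [0.0108,-0.0039,0.0319],"rot": [0,-0.024,-0.004]},{},{}]' | python3 drive.py
python3 - <<'E'
from h import *
r=toolR(-.185); g=np.array([.468,-.2635,.0894]);print(r.as_euler("xyz"));step(g,r)
E
```

```text
time: 3.27
tool_pos: [0.4856, -0.2651, 0.1259]
tool_rot: [3.139, 0.589, 2.934]
contact_force: [-0.4, -0.9, -0.3]
opening: 0.0598
grip_force: 0.0
[3.1416 0.65   2.9566]
n 2 row [0.0176, -0.001, 0.01, -0.0052, -0.0307, -0.0094]
```

Run:
```python
from cell import robot
o=robot.observe();print(o["qpos"],o["tool_pos"])
```

```text
[-0.81594363  0.36663743  2.07647939  1.0408044   0.37926084 -3.10401193] [ 0.48557327 -0.2651492   0.12591919]
```

```bash
cat >> h.py <<'E'
def toolL(yaw,l): return R.from_euler("z",yaw)*R.from_matrix(np.array([[-np.cos(l),0,np.sin(l)],[0,1,0],[-np.sin(l),0,-np.cos(l)]]))
E
python3 - <<'E'
from h import *
r=toolL(-.185,.35); g=np.array([.468,-.2635,.0894]);print(r.as_euler("xyz"));a=step(g-r.as_matrix()[:,2]*.06,r,step=.02);step(g,r,a)
E
```

```text
[3.1416 0.35   2.9566]
n 3 row [0.0079, -0.0007, -0.012, -0.0025, 0.0795, -0.0068]
n 2 row [0.0, 0.0, 0.03, 0.0, 0.0, 0.0]
```

```bash
echo '[{"xyz": [0.0079,-0.0007,-0.012],"rot": [-0.0025,0.0795,-0.0068]},{"xyz": [0.0079,-0.0007,-0.012],"rot": [-0.0025,0.0795,-0.0068]},{"xyz": [0.0079,-0.0007,-0.012],"rot": [-0.0025,0.0795,-0.0068]},{},{}]' | python3 drive.py
python3 - <<'E'
from h import *
from cell import robot
print(robot.observe()["qpos"])
r=toolL(-.185,.35); g=np.array([.468,-.2635,.0894]);a=step(g-r.as_matrix()[:,2]*.06,r,step=.02);step(g,r,a)
E
```

```text
time: 3.68
tool_pos: [0.4607, -0.2591, 0.1413]
tool_rot: [3.134, 0.426, 2.955]
contact_force: [-0.6, -0.2, -0.2]
opening: 0.0601
grip_force: 0.0
[-0.7986  0.3172  1.9924  0.4974  0.5356 -2.5772]
n 1 row [0.0096, -0.003, -0.0093, 0.007, 0.0758, -0.0013]
n 2 row [0.0, 0.0, 0.03, 0.0, 0.0, 0.0]
```

```bash
echo '[{"xyz": [0.0096,-0.003,-0.0093],"rot": [0.007,0.0758,-0.0013]},{"xyz": [0,0,0.025]},{"xyz": [0,0,0.025]},{},{}]' | python3 drive.py
python3 - <<'E'
from h import *
from cell import robot
print(robot.observe()["qpos"])
r=toolL(-.185,.35); g=np.array([.468,-.2635,.0894]);step(g,r)
E
```

```text
time: 4.1
tool_pos: [0.4634, -0.2617, 0.0961]
tool_rot: [3.137, 0.344, 2.954]
contact_force: [-0.4, 0.5, -0.2]
opening: 0.0601
grip_force: 0.0
[-0.7662  0.4166  1.9683  0.4021  0.5023 -2.4798]
n 1 row [-0.0023, -0.001, 0.0079, 0.004, -0.0062, -0.0021]
```

```bash
echo '[{"xyz": [-0.0023,-0.001,0.0079],"rot": [0.004,-0.0062,-0.002]},{},{}]' | python3 drive.py
echo '[{},{},{},{},{},{}]' | python3 drive.py 0 50
python3 - <<'E'
from h import *; import pickle
from cell import robot
print(robot.observe()["qpos"])
c=cams(); pickle.dump(c,open("c1.pkl","wb"))
f=lambda n,y,x:cv2.resize(c[n]["image"][y:y+100,x:x+100,::-1],None,fx=4,fy=4,interpolation=cv2.INTER_CUBIC)
cv2.imwrite("pics/g2.png",np.hstack([f("top",170,310),f("scene",180,185)]))
E
```

```text
time: 4.35
tool_pos: [0.4688, -0.2648, 0.0911]
tool_rot: [-3.138, 0.353, 2.958]
contact_force: [0.5, 0.0, -0.1]
opening: 0.0597
grip_force: 0.0
time: 4.85
tool_pos: [0.4688, -0.2647, 0.0906]
tool_rot: [-3.138, 0.352, 2.958]
contact_force: [0.7, 0.6, 0.2]
opening: 0.0245
grip_force: 0.0
[-0.7615  0.4327  1.9652  0.4137  0.4787 -2.4912]
```

View pics/g2.png

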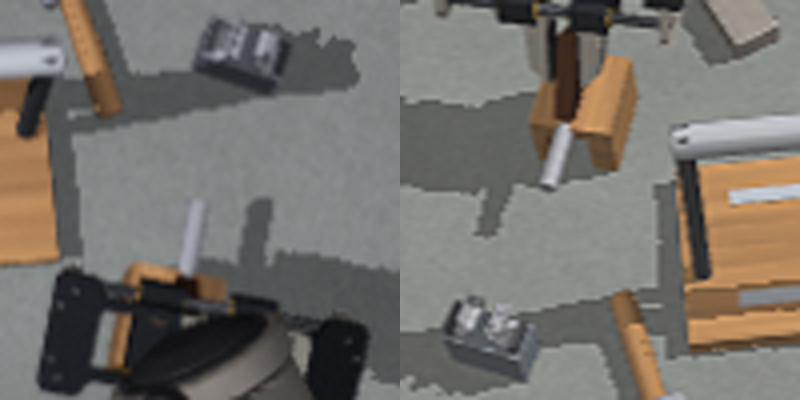

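The fingers are closing around the handle. The clip is visible at crop (240,52) in the top view and (490,335) in the scene view. I'll let the grip finish and then refine the rod pose by triangulating it.

```bash
echo '[{},{},{},{}]' | python3 drive.py
python3 - <<'E'
from h import *; import pickle
c=cams(); pickle.dump(c,open("c2.pkl","wb"))
C0=pickle.load(open("c0.pkl","rb"))
# rod: light grey pixels near; print rod axis by mask in both views
for n,(y,x) in {"top":(215,350),"scene":(205,215)}.items():
    im=c[n]["image"][y:y+35,x:x+30].astype(int)
    m=(im.min(2)>125)&(np.ptp(im,axis=2)<40)
    nl,l,st,ce=cv2.connectedComponentsWithStats(m.astype(np.uint8)); 
    k=1+np.argmax(st[1:,4]); ys,xs=np.nonzero(l==k)
    pts=np.c_[xs+x,ys+y].astype(np.float32); rc=cv2.minAreaRect(pts); b=cv2.boxPoints(rc)
    vx,vy,x0,y0=cv2.fitLine(pts,cv2.DIST_L2,0,.01,.01).ravel(); t=(pts-[x0,y0])@[vx,vy]
    e=np.array([[x0,y0]+t.min()*np.array([vx,vy]),[x0,y0]+t.max()*np.array([vx,vy])])
    P=plane(c[n],e,.052)
    d=P[1]-P[0]; print(n,st[k],e,P,"yaw",np.arctan(d[1]/d[0]))
E
```

```text
time: 5.28
tool_pos: [0.4686, -0.2646, 0.0903]
tool_rot: [-3.138, 0.351, 2.958]
contact_force: [-0.1, -0.3, -2.0]
opening: 0.0159
grip_force: 50.0
top [  0   0  30  24 448] [[347.9824 231.571 ]
 [378.2657 213.7521]] [[ 0.5258 -0.2493  0.052 ]
 [ 0.5747 -0.3337  0.052 ]] yaw -1.0450814685402716
scene [  0   0  30  35 575] [[214.1978 237.4615]
 [250.9374 218.3047]] [[ 0.5974 -0.2996  0.052 ]
 [ 0.536  -0.1929  0.052 ]] yaw -1.0485637088647235
```

```bash
cat >> h.py <<'E'
RY=.0695; RO=np.array([.5807,.0573,0])
OFF=np.array([-.0046,0,.0903]); LN=.351
def rk(x,y,z): return RO+R.from_euler("z",RY).apply([x,y,z])
def tcp(o,yaw=RY): return np.asarray(o)+R.from_euler("z",yaw).apply(OFF),toolL(yaw,LN)
E
python3 - <<'E'
from h import *
p,r=cur(); a=step(p+[-.03,.01,.085],r)
s=rk(-.015,.0706,.020); P,r=tcp(s); app=P-r.as_matrix()[:,2]*.06
a=step(app-[.10,.007,0],r,a); a=step(app,r,a); step(P,r,a,.02)
E
```

```text
n 3 row [0.0001, 0.0014, -0.0302, 0.0, 0.0, 0.0]
n 10 row [0.003, 0.0372, -0.0002, -0.009, -0.0, -0.0238]
n 3 row [-0.0314, 0.0, 0.0115, 0.0, 0.0, 0.0]
n 4 row [-0.0, -0.0, 0.015, 0.0, 0.0, 0.0]
```

```bash
echo '[{"xyz": [0,0.0014,-0.03]},{"xyz": [0,0.0014,-0.03]},{"xyz": [0,0.0014,-0.03]},{"xyz": [0.003,0.0372,-0.0002],"rot": [-0.009,0,-0.0238]},{"xyz": [0.003,0.0372,-0.0002],"rot": [-0.009,0,-0.0238]},{"xyz": [0.003,0.0372,-0.0002],"rot": [-0.009,0,-0.0238]},{"xyz": [0.003,0.0372,-0.0002],"rot": [-0.009,0,-0.0238]},{"xyz": [0.003,0.0372,-0.0002],"rot": [-0.009,0,-0.0238]}]' | python3 drive.py
python3 - <<'E'
from h import *
s=rk(-.015,.0706,.020); P,r=tcp(s); app=P-r.as_matrix()[:,2]*.06
a=step(app-[.10,.007,0],r); a=step(app,r,a)
E
```

```text
time: 6.05
tool_pos: [0.4494, -0.067, 0.1704]
tool_rot: [-3.14, 0.352, 3.085]
contact_force: [0.5, 0.0, -2.3]
opening: 0.0159
grip_force: 50.0
n 5 row [0.0031, 0.037, -0.0004, -0.0091, 0.0001, -0.0237]
n 3 row [-0.0314, 0.0, 0.0115, 0.0, 0.0, 0.0]
```

```bash
echo '[{"xyz": [0.0031,0.037,-0.0004],"rot": [-0.0091,0,-0.0237]},{"xyz": [0.0031,0.037,-0.0004],"rot": [-0.0091,0,-0.0237]},{"xyz": [0.0031,0.037,-0.0004],"rot": [-0.0091,0,-0.0237]},{"xyz": [0.0031,0.037,-0.0004],"rot": [-0.0091,0,-0.0237]},{"xyz": [0.0031,0.037,-0.0004],"rot": [-0.0091,0,-0.0237]},{"xyz": [-0.0314,0,0.0115]},{"xyz": [-0.0314,0,0.0115]},{}]' | python3 drive.py
python3 - <<'E'
from h import *
s=rk(-.015,.0706,.020); P,r=tcp(s); app=P-r.as_matrix()[:,2]*.06
a=step(app,r)
E
```

```text
time: 6.72
tool_pos: [0.508, 0.1227, 0.168]
tool_rot: [3.141, 0.358, -3.07]
contact_force: [1.3, -1.1, -1.5]
opening: 0.0159
grip_force: 50.0
n 1 row [-0.0255, 0.0003, 0.011, 0.0008, 0.007, 0.0016]
```

```bash
echo '[{"xyz": [-0.0255,0.0003,0.011],"rot": [0.0008,0.007,0.0016]},{},{}]' | python3 drive.py
python3 - <<'E'
from h import *; import pickle
from cell import robot
s=rk(-.015,.0706,.020); P,r=tcp(s); app=P-r.as_matrix()[:,2]*.06
a=step(app,r)
print(robot.observe()["qpos"])
c=robot.read_camera("wrist"); pickle.dump(c,open("w2.pkl","wb"))
im=c["image"][:,:,::-1]; cv2.imwrite("pics/w2.png",cv2.resize(im[60:360,80:480],None,fx=2,fy=2,interpolation=cv2.INTER_CUBIC))
E
```

```text
time: 6.97
tool_pos: [0.5306, 0.1232, 0.1647]
tool_rot: [-3.141, 0.344, -3.075]
contact_force: [0.0, 0.3, -2.8]
opening: 0.0157
grip_force: 50.0
n 1 row [-0.0055, 0.0014, -0.0001, -0.001, -0.0073, -0.0023]
[ 0.0922  0.3143  1.8747 -0.0151  0.6092 -1.5347]
```

View pics/w2.png

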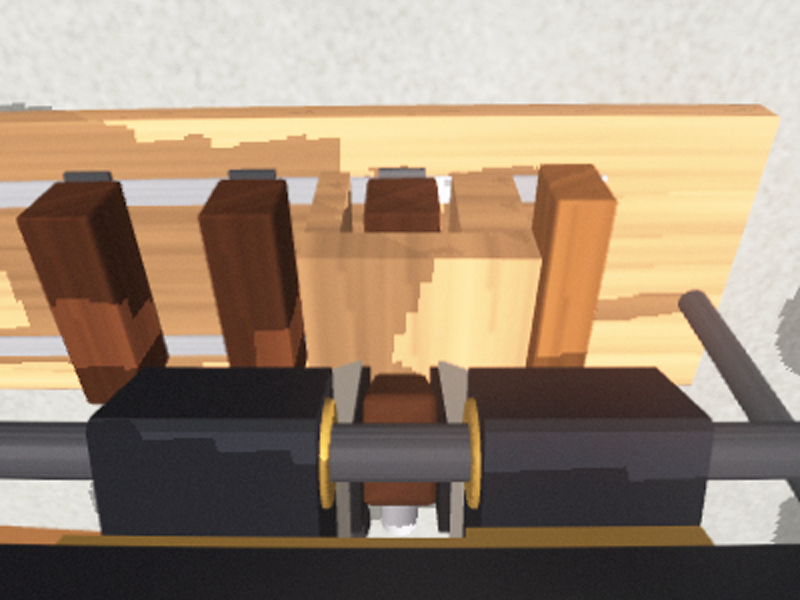

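The wrist view shows bar1 through the slot (near top edge crop x 366–439, y 206) between the legs (slot corners at (353,232) and (448,232)), with the stop at right (538–612). It is close to centred; I'll compute the offset.

Run:
```python
from h import *; import pickle
c=pickle.load(open("w2.pkl","rb")); q=lambda p:(np.array(p)-.5)/2+[80,60]
p,r=cur(); yaw=r.as_euler("xyz")[2]+np.pi; Z=R.from_euler("z",yaw); o=p-Z.apply(OFF)
loc=lambda P:Z.inv().apply(P-o)
print("yaw",yaw,"org",o)
C=np.array([[-.035,-.017,.042],[-.035,.017,.042],[-.035,-.027,.056],[-.035,.037,.056],[-.035,-.027,0],[-.035,-.017,0],[-.035,.017,0],[-.035,.037,0]])
print("pred crop px",((proj(c,o+Z.apply(C))-[80,60])*2+.5).round(0).tolist())
print("bars near-top corners in spacer frame",loc(plane(c,q([(366,206),(440,205),(205,216),(285,211),(23,218),(105,211),(541,200),(613,199)]),.056)))
print("slot/bridge seen",loc(plane(c,q([(353,232),(448,232)]),o[2]+.042)),loc(plane(c,q([(302,253),(541,257)]),o[2]+.056)))
```

```text
yaw 0.06709163480882596 org [0.5341 0.1234 0.0742]
pred crop px [[346.0, 220.0], [468.0, 220.0], [304.0, 245.0], [549.0, 245.0], [325.0, 162.0], [355.0, 162.0], [457.0, 162.0], [517.0, 162.0]]
bars near-top corners in spacer frame [[-0.01   -0.015  -0.0182]
 [-0.0104  0.0132 -0.0182]
 [-0.0059 -0.0772 -0.0182]
 [-0.0079 -0.0461 -0.0182]
 [-0.0055 -0.1492 -0.0182]
 [-0.0083 -0.1158 -0.0182]
 [-0.0126  0.0514 -0.0182]
 [-0.0131  0.0788 -0.0182]]
slot/bridge seen [[-0.0312 -0.0153  0.042 ]
 [-0.0312  0.0116  0.042 ]] [[-0.0325 -0.0278  0.056 ]
 [-0.0313  0.0353  0.056 ]]
```

```bash
echo '[{"xyz": [-0.003,0.0003,0.014],"rot": [0,-0.007,-0.0023]},{"xyz": [0,0,0.008]},{"xyz": [0,0,0.007]},{},{}]' | python3 drive.py; python3 -c "
from h import *
p,r=cur();print(r.as_euler('xyz'),toolL(RY,LN).as_euler('xyz'))"
```

```text
time: 7.43
tool_pos: [0.5421, 0.1243, 0.1384]
tool_rot: [-3.141, 0.35, -3.072]
contact_force: [1.2, 0.2, -2.3]
opening: 0.0157
grip_force: 50.0
[-3.1405  0.3496 -3.0719] [-3.1416  0.351  -3.0721]
```

```bash
echo '[{"xyz": [0,0,0.01]},{"xyz": [0,0,0.01]},{"xyz": [0,0,0.0085]},{},{}]' | python3 drive.py
```

```text
time: 7.85
tool_pos: [0.5522, 0.1251, 0.111]
tool_rot: [-3.141, 0.349, -3.072]
contact_force: [0.5, 0.4, -3.2]
opening: 0.0156
grip_force: 50.0
```

```bash
echo '[{"xyz": [0,0.003,0]},{"xyz": [0,0.003,0]},{"xyz": [0,0.003,0]},{"xyz": [0,0.003,0]},{}]' | python3 drive.py; echo '[{"xyz": [0,0.002,0]},{"xyz": [0,0.002,0]},{}]' | python3 drive.py
```

```text
time: 8.27
tool_pos: [0.5515, 0.1372, 0.1121]
tool_rot: [-3.14, 0.351, -3.071]
contact_force: [-0.1, -3.1, -3.6]
opening: 0.0156
grip_force: 50.0
time: 8.52
tool_pos: [0.5513, 0.141, 0.1121]
tool_rot: [-3.14, 0.351, -3.071]
contact_force: [-0.4, -3.5, -3.3]
opening: 0.0156
grip_force: 50.0
```

```bash
for i in 1 2; do echo '[{"xyz": [0,0.001,0]},{"xyz": [0,0.001,0]},{}]' | python3 drive.py|grep -E "pos|contact"; done;  for i in 1 2 3; do echo '[{"xyz": [0,0.0005,0]},{}]' | python3 drive.py|grep -E "pos|contact"; done
```

```text
tool_pos: [0.5511, 0.1429, 0.1121]
contact_force: [-0.2, -4.9, -4.0]
tool_pos: [0.551, 0.1449, 0.1121]
contact_force: [-0.4, -4.3, -2.9]
tool_pos: [0.551, 0.1454, 0.1121]
contact_force: [-0.7, -4.2, -3.0]
tool_pos: [0.5509, 0.1459, 0.112]
contact_force: [-1.0, -3.2, -2.5]
tool_pos: [0.5509, 0.1465, 0.1121]
contact_force: [-0.8, -5.3, -3.0]
```

```bash
for i in 1 2 3 4; do echo '[{"xyz": [0,0.0005,0]},{}]' | python3 drive.py|grep -E "pos|contact"; done
```

```text
tool_pos: [0.5509, 0.1469, 0.1121]
contact_force: [-0.8, -4.6, -1.8]
tool_pos: [0.5509, 0.1471, 0.112]
contact_force: [-1.1, -6.6, -1.8]
tool_pos: [0.5509, 0.1473, 0.1121]
contact_force: [-0.5, -8.6, -1.4]
tool_pos: [0.5509, 0.1474, 0.1121]
contact_force: [-0.6, -11.1, -0.4]
```

Force has risen to 11 N against the stop, so slat 1 is set, with contact at TCP y≈0.147. Next I back off, lift and go over slat 2.

```bash
echo '[{"xyz": [0,-0.002,0]},{"xyz": [0,-0.0013,0]},{}]' | python3 drive.py; echo '[{"xyz": [0,0,-0.02]},{"xyz": [0,0,-0.02]},{"xyz": [0,0,-0.018]},{"xyz": [0,-0.04,0]},{"xyz": [0,-0.0416,0]},{},{}]' | python3 drive.py
python3 - <<'E'
from h import *; import pickle
from cell import robot
p,r=cur(); Z=R.from_euler("z",RY); print("rack",Z.inv().apply(p-RO),"contact ref y",Z.inv().apply(np.array([.5509,.1470,.112])-RO))
c=robot.read_camera("wrist"); pickle.dump((c,p,r),open("w3.pkl","wb"))
im=c["image"][:,:,::-1]; cv2.imwrite("pics/w3.png",cv2.resize(im[100:260,80:480],None,fx=2,fy=2,interpolation=cv2.INTER_CUBIC))
E
```

```text
time: 10.43
tool_pos: [0.5515, 0.1456, 0.1123]
tool_rot: [-3.142, 0.352, -3.072]
contact_force: [-0.7, 0.0, -2.5]
opening: 0.0155
grip_force: 50.0
time: 11.02
tool_pos: [0.5373, 0.0607, 0.1669]
tool_rot: [-3.141, 0.352, -3.076]
contact_force: [-0.4, 0.3, -3.2]
opening: 0.0157
grip_force: 50.0
rack [-0.043   0.0064  0.1669] contact ref y [-0.0235  0.0916  0.112 ]
```

View pics/w3.png

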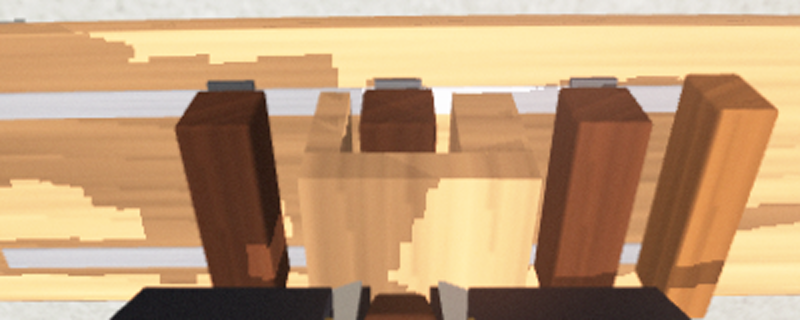

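Slat 2 sits about 1.5 mm towards the −y side of the slot (360–436 px, against 366–439 for slat 1 before insertion); slat 1 is at 555–650 and the stop at 683–775. I'll correct and lower.

```bash
echo '[{"xyz": [0,-0.0014,0.01],"rot": [0,0,-0.0035]},{"xyz": [0,0,0.011]},{"xyz": [0,0,0.008]},{},{}]' | python3 drive.py|grep -E "pos|rot|contact"
```

```text
tool_pos: [0.5464, 0.0626, 0.1379]
tool_rot: [-3.14, 0.348, -3.067]
contact_force: [-0.5, -0.0, -2.4]
```

```bash
echo '[{}]' | python3 drive.py|grep -E "pos|rot|contact"
python3 - <<'E'
from h import *
from cell import robot
c=robot.read_camera("wrist"); im=c["image"].astype(int)
for row in (158,160,162,164): # orig rows
    print(row,[int(v) for v in im[row,250:312].sum(1)])
E
```

```text
tool_pos: [0.5467, 0.0624, 0.1388]
tool_rot: [-3.14, 0.35, -3.067]
contact_force: [0.1, 0.3, -2.0]
158 [406, 406, 447, 503, 320, 559, 633, 337, 192, 189, 178, 176, 177, 182, 190, 195, 198, 200, 206, 203, 208, 203, 203, 207, 200, 195, 198, 207, 200, 204, 199, 195, 200, 204, 196, 193, 198, 199, 199, 193, 205, 207, 194, 197, 203, 196, 196, 186, 516, 757, 759, 759, 759, 760, 735, 422, 351, 377, 413, 416, 416, 417]
160 [425, 428, 477, 308, 254, 517, 580, 294, 182, 190, 190, 188, 195, 199, 195, 194, 195, 197, 197, 186, 203, 190, 191, 200, 192, 190, 196, 197, 200, 205, 199, 193, 194, 200, 190, 193, 189, 193, 192, 193, 194, 203, 212, 201, 210, 203, 198, 191, 527, 758, 759, 760, 760, 760, 738, 432, 356, 358, 433, 434, 429, 439]
162 [449, 455, 498, 311, 247, 396, 385, 242, 193, 193, 180, 186, 194, 190, 190, 188, 192, 193, 195, 193, 191, 185, 195, 197, 185, 186, 191, 187, 204, 182, 181, 179, 192, 193, 200, 190, 203, 206, 198, 208, 203, 191, 196, 194, 197, 202, 200, 189, 233, 652, 667, 672, 671, 669, 609, 383, 365, 348, 437, 449, 455, 450]
164 [451, 483, 304, 258, 255, 338, 266, 198, 193, 181, 178, 193, 186, 188, 188, 184, 181, 186, 187, 189, 183, 188, 189, 181, 181, 185, 188, 182, 187, 203, 196, 203, 195, 203, 196, 186, 200, 202, 191, 187, 194, 195, 201, 201, 203, 203, 200, 190, 177, 621, 637, 638, 640, 641, 532, 374, 355, 343, 405, 455, 466, 466]
```

The slot is round the slat, with about 3 px of gap on the hook side and 6 px on the other. I'll continue down.

```bash
echo '[{"xyz": [0,-0.0007,0.01],"rot": [0,0,0.003]},{"xyz": [0,0,0.01]},{"xyz": [0,0,0.0085]},{},{}]' | python3 drive.py|grep -E "pos|rot|contact"
python3 - <<'E'
from h import *
p,r=cur(); Z=R.from_euler("z",RY); print("rack",Z.inv().apply(p-RO))
E
```

```text
tool_pos: [0.5564, 0.0618, 0.1115]
tool_rot: [-3.141, 0.349, -3.071]
contact_force: [0.3, 0.1, -2.9]
rack [-0.0239  0.0061  0.1115]
```

```bash
echo '[{"xyz": [0,0.004,0]},{"xyz": [0,0.004,0]},{"xyz": [0,0.004,0]},{"xyz": [0,0.004,0]},{"xyz": [0,0.004,0]},{"xyz": [0,0.004,0]},{"xyz": [0,0.004,0]},{}]' | python3 drive.py | grep -E "pos|rot|contact"
python3 - <<'E'
from h import *
p,r=cur(); Z=R.from_euler("z",RY); print("rack",Z.inv().apply(p-RO))
E
```

```text
tool_pos: [0.5546, 0.09, 0.1127]
tool_rot: [-3.14, 0.351, -3.07]
contact_force: [-0.3, -2.6, -2.3]
rack [-0.0238  0.0344  0.1127]
```

```bash
echo '[{"xyz": [0,0.001,0]},{"xyz": [0,0.001,0]},{}]' | python3 drive.py|grep -E "pos|contact"; for i in 1 2 3; do echo '[{"xyz": [0,0.0004,0]},{}]' | python3 drive.py|grep -E "pos|contact"; done
```

```text
tool_pos: [0.5545, 0.0915, 0.1126]
contact_force: [-0.6, -4.0, -1.7]
tool_pos: [0.5545, 0.0918, 0.1127]
contact_force: [-1.2, -3.7, -1.9]
tool_pos: [0.5545, 0.0922, 0.1126]
contact_force: [-0.9, -5.2, -2.7]
tool_pos: [0.5544, 0.0926, 0.1126]
contact_force: [-1.2, -4.9, -1.9]
```

```bash
for i in 1 2 3; do echo '[{"xyz": [0,0.0003,0]},{}]' | python3 drive.py|grep -E "pos|contact"; done
```

```text
tool_pos: [0.5544, 0.0929, 0.1126]
contact_force: [-0.2, -5.4, -3.3]
tool_pos: [0.5544, 0.0932, 0.1126]
contact_force: [-1.1, -5.8, -2.3]
tool_pos: [0.5544, 0.0934, 0.1127]
contact_force: [-1.2, -5.5, -2.2]
```

```bash
for i in 1 2; do echo '[{"xyz": [0,0.0003,0]},{}]' | python3 drive.py|grep -E "pos|contact"; done
```

```text
tool_pos: [0.5544, 0.0934, 0.1126]
contact_force: [-1.1, -7.5, -2.3]
tool_pos: [0.5544, 0.0935, 0.1127]
contact_force: [-1.3, -8.5, -1.4]
```

Contact with slat 1 came at exactly 54 mm from the first setting, so slat 2 is set. On to slat 3.

```bash
echo '[{"xyz": [0,-0.0015,0]},{"xyz": [0,-0.001,0]},{}]' | python3 drive.py| grep -E "pos|rot|contact"; echo '[{"xyz": [0,0,-0.02]},{"xyz": [0,0,-0.02]},{"xyz": [0,0,-0.018]},{"xyz": [0,-0.034,0]},{"xyz": [0,-0.034,0]},{"xyz": [0,-0.035,0]},{},{}]' | python3 drive.py| grep -E "pos|rot|contact"; echo '[{},{}]' | python3 drive.py| grep -E "pos|rot|contact"
python3 - <<'E'
from h import *; import pickle
from cell import robot
p,r=cur(); Z=R.from_euler("z",RY); print("rack",Z.inv().apply(p-RO))
c=robot.read_camera("wrist"); im=c["image"][:,:,::-1]; cv2.imwrite("pics/w4.png",cv2.resize(im[100:260,80:480],None,fx=2,fy=2,interpolation=cv2.INTER_CUBIC))
E
```

```text
tool_pos: [0.5549, 0.0921, 0.1129]
tool_rot: [-3.141, 0.352, -3.072]
contact_force: [0.3, -1.2, -1.5]
tool_pos: [0.5423, -0.0137, 0.1674]
tool_rot: [-3.141, 0.352, -3.075]
contact_force: [-1.0, 0.3, -2.4]
tool_pos: [0.5417, -0.0111, 0.167]
tool_rot: [-3.141, 0.351, -3.07]
contact_force: [0.2, 0.4, -1.7]
rack [-0.0436 -0.0655  0.167 ]
```

View pics/w4.png

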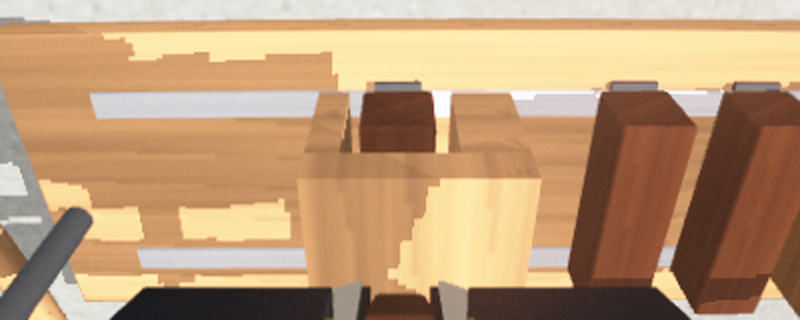

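Slat 3 is at 360–435 px, again about 1.5 mm to the −y side, which agrees with the prediction. Correcting and lowering.

```bash
echo '[{"xyz": [0,-0.0015,0.01],"rot": [0,0,0.002]},{"xyz": [0,0,0.011]},{"xyz": [0,0,0.008]},{},{}]' | python3 drive.py|grep -E "pos|rot|contact"
python3 - <<'E'
from h import *
p,r=cur(); Z=R.from_euler("z",RY); print("rack",Z.inv().apply(p-RO))
from cell import robot
im=robot.read_camera("wrist")["image"].astype(int).sum(2)
print(im[162,250:312].tolist())
E
```

```text
tool_pos: [0.5517, -0.0126, 0.1386]
tool_rot: [3.141, 0.349, -3.073]
contact_force: [0.1, 0.6, -2.4]
rack [-0.0338 -0.0678  0.1386]
[438, 445, 403, 275, 249, 450, 572, 597, 599, 596, 566, 278, 191, 188, 190, 194, 184, 198, 192, 184, 187, 186, 185, 186, 186, 192, 189, 186, 186, 187, 190, 191, 193, 189, 192, 196, 195, 182, 182, 194, 191, 191, 196, 200, 198, 201, 199, 202, 204, 200, 200, 186, 414, 731, 668, 395, 348, 346, 417, 442, 448, 441]
```

```bash
echo '[{"xyz": [0,0.0007,0.01]},{"xyz": [0,0,0.01]},{"xyz": [0,0,0.0085]},{},{}]' | python3 drive.py|grep -E "pos|rot|contact"
python3 - <<'E'
from h import *
p,r=cur(); Z=R.from_euler("z",RY); q=Z.inv().apply(p-RO);print("rack",q, "contact world",RO+Z.apply([q[0],-.0163,q[2]]))
E
```

```text
tool_pos: [0.5614, -0.0116, 0.1121]
tool_rot: [3.142, 0.349, -3.073]
contact_force: [0.3, -0.2, -2.4]
rack [-0.024  -0.0674  0.1121] contact world [0.5579 0.0394 0.1121]
```

51 mm to go: 47 mm briskly, then creep.

```bash
echo '[{"xyz": [0,0.004,0]},{"xyz": [0,0.004,0]},{"xyz": [0,0.004,0]},{"xyz": [0,0.004,0]},{"xyz": [0,0.004,0]},{"xyz": [0,0.004,0]},{"xyz": [0,0.004,0]},{"xyz": [0,0.004,0]}]' | python3 drive.py | grep -E "pos|rot|contact"
echo '[{"xyz": [0,0.004,0]},{"xyz": [0,0.004,0]},{"xyz": [0,0.003,0]},{"xyz": [0,0.003,0]},{}]' | python3 drive.py | grep -E "pos|rot|contact"
```

```text
tool_pos: [0.5595, 0.0201, 0.1134]
tool_rot: [-3.14, 0.351, -3.072]
contact_force: [-0.3, -5.7, -4.4]
tool_pos: [0.5584, 0.0345, 0.1134]
tool_rot: [-3.14, 0.351, -3.072]
contact_force: [0.3, -3.1, -2.9]
```

```bash
echo '[{"xyz": [0,0.001,0]},{"xyz": [0,0.001,0]},{"xyz": [0,0.001,0]},{}]' | python3 drive.py|grep -E "pos|contact"; for i in 1 2 3 4; do echo '[{"xyz": [0,0.0004,0]},{}]' | python3 drive.py|grep -E "pos|contact"; done
```

```text
tool_pos: [0.5583, 0.0371, 0.1133]
contact_force: [-0.3, -3.7, -2.7]
tool_pos: [0.5583, 0.0374, 0.1133]
contact_force: [-2.0, -4.9, -1.8]
tool_pos: [0.5583, 0.0378, 0.1133]
contact_force: [-1.7, -4.9, -1.5]
tool_pos: [0.5582, 0.0382, 0.1133]
contact_force: [-0.9, -5.0, -1.4]
tool_pos: [0.5582, 0.0386, 0.1133]
contact_force: [-1.5, -4.2, -0.8]
```

```bash
for i in 1 2 3 4; do echo '[{"xyz": [0,0.0003,0]},{}]' | python3 drive.py|grep -E "pos|contact"; done
```

```text
tool_pos: [0.5582, 0.0389, 0.1133]
contact_force: [-1.7, -4.4, -1.4]
tool_pos: [0.5581, 0.0391, 0.1133]
contact_force: [-2.2, -5.0, -1.9]
tool_pos: [0.5582, 0.0394, 0.1133]
contact_force: [-2.0, -5.5, -1.3]
tool_pos: [0.5582, 0.0395, 0.1133]
contact_force: [-1.9, -7.0, -1.1]
```

```bash
echo '[{"xyz": [0,0.0003,0]},{}]' | python3 drive.py|grep -E "pos|contact"; echo '[{"xyz": [0,-0.0015,0]},{"xyz": [0,-0.0011,0]},{}]' | python3 drive.py| grep -E "time|pos|rot|contact"; echo '[{"xyz": [0,0,-0.02]},{"xyz": [0,0,-0.02]},{"xyz": [0,0,-0.02]},{}]' | python3 drive.py| grep -E "pos|rot|contact"
python3 - <<'E'
from h import *; import pickle
c=cams(); pickle.dump(c,open("c3.pkl","wb"))
f=lambda n,y,x:cv2.resize(c[n]["image"][y:y+50,x:x+50,::-1],None,fx=8,fy=8,interpolation=cv2.INTER_CUBIC)
cv2.imwrite("pics/clip.png",np.hstack([f("top",160,345),f("scene",240,180)]))
E
```

```text
tool_pos: [0.5582, 0.0395, 0.1134]
contact_force: [-2.4, -7.6, -1.2]
time: 19.47
tool_pos: [0.5586, 0.0379, 0.1133]
tool_rot: [3.141, 0.352, -3.074]
contact_force: [-0.1, 1.0, -2.1]
tool_pos: [0.5388, 0.0366, 0.1729]
tool_rot: [-3.141, 0.357, -3.073]
contact_force: [1.0, -0.2, -0.9]
```

View pics/clip.png

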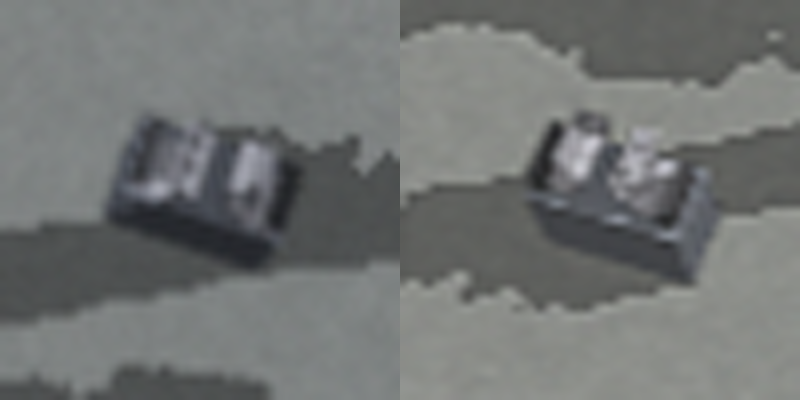

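The top crop shows the clip block with corners near (108,200), (275,238), (302,165), (143,115) and the finger gap around (222,165). The scene crop shows (530,193), (690,240), (712,177), (548,125).

Run:
```python
from h import *; import pickle
c=pickle.load(open("c3.pkl","rb"))
t=lambda p:(np.array(p)-3.5)/8+[345,160]; s=lambda p:(np.array(p)-3.5-[400,0])/8+[180,240]
T=plane(c["top"],t([(108,200),(275,238),(302,165),(143,115)]),.04)[:,:2]
S=plane(c["scene"],s([(548,125),(530,193),(690,240),(712,177)]),.04)[:,:2]
print(T,T.mean(0));print(S,S.mean(0))
print("gap T",plane(c["top"],t([(222,165)]),.06),"gap S",plane(c["scene"],s([(607,155)]),.06))
# bright finger masks
for n,(y,x) in {"top":(170,355),"scene":(250,192)}.items():
    im=c[n]["image"][y:y+28,x:x+32].astype(np.uint8); g=im.astype(int).sum(2)
    m=(g>390).astype(np.uint8); k,l,st,ce=cv2.connectedComponentsWithStats(m)
    for i in range(1,k):
        if st[i,4]>5: print(n,st[i],plane(c[n],[ce[i]+[x,y]],.058)[0,:2])
    # dark block mask ray to table for outline
```

```text
[[ 0.6603 -0.2834]
 [ 0.6468 -0.3415]
 [ 0.6733 -0.3523]
 [ 0.6913 -0.2969]] [ 0.6679 -0.3185]
[[ 0.6476 -0.3454]
 [ 0.6745 -0.3498]
 [ 0.6947 -0.2913]
 [ 0.6703 -0.2847]] [ 0.6718 -0.3178]
gap T [[ 0.6674 -0.3199  0.06  ]] gap S [[ 0.67   -0.3191  0.06  ]]
top [ 7  0  7  3 16] [ 0.6941 -0.3009]
top [ 0  7  3  4 10] [ 0.6717 -0.2755]
top [19  8  5  6 18] [ 0.6672 -0.3294]
scene [  0   0  32  15 255] [ 0.6547 -0.3154]
scene [ 8  6  5  7 22] [ 0.6685 -0.3297]
scene [16 17 16 11 74] [ 0.7146 -0.278 ]
```

```bash
cat >> h.py <<'E'
CL=np.array([.669,-.319,0]); CY=-.30
def clip_tcp(h): return tcp(CL-R.from_euler("z",CY).apply([.062,0,0])+[0,0,h],CY)
E
python3 - <<'E'
from h import *
p,r=cur(); a=step(p-[.11,.0077,-.005],r)
P,rr=clip_tcp(.085); f=R.from_euler("z",CY).apply([.11,0,0])
a=step(P-f,rr,a); a=step(P,rr,a); print(a[0],rr.as_euler("xyz")); Q,_=clip_tcp(.022); step(Q,rr,a,.02)
E
```

```text
n 3 row [0.0339, -0.0001, -0.0143, 0.0, 0.0, 0.0]
n 8 row [-0.0117, -0.0362, 0.0043, 0.0158, 0.0003, 0.0432]
n 3 row [-0.0344, -0.0, 0.0126, 0.0, 0.0, 0.0]
[ 0.6054 -0.2993  0.1753] [3.1416 0.351  2.8416]
n 4 row [0.0054, 0.0, 0.0148, 0.0, 0.0, 0.0]
```

```bash
echo '[{"xyz": [0.0339,0,-0.0143]},{"xyz": [0.0339,0,-0.0143]},{"xyz": [0.0339,0,-0.0143]},{}]' | python3 drive.py|grep -E "pos|rot"
echo '[{"xyz": [-0.0117,-0.0362,0.0043],"rot": [0.0158,0.0003,0.0432]},{"xyz": [-0.0117,-0.0362,0.0043],"rot": [0.0158,0.0003,0.0432]},{"xyz": [-0.0117,-0.0362,0.0043],"rot": [0.0158,0.0003,0.0432]},{"xyz": [-0.0117,-0.0362,0.0043],"rot": [0.0158,0.0003,0.0432]},{"xyz": [-0.0117,-0.0362,0.0043],"rot": [0.0158,0.0003,0.0432]},{"xyz": [-0.0117,-0.0362,0.0043],"rot": [0.0158,0.0003,0.0432]},{"xyz": [-0.0117,-0.0362,0.0043],"rot": [0.0158,0.0003,0.0432]},{"xyz": [-0.0117,-0.0362,0.0043],"rot": [0.0158,0.0003,0.0432]}]' | python3 drive.py|grep -E "pos|rot"
python3 - <<'E'
from h import *
from cell import robot
print(robot.observe()["qpos"])
P,rr=clip_tcp(.085); a=step(P,rr)
E
```

```text
tool_pos: [0.4199, 0.03, 0.1714]
tool_rot: [3.139, 0.341, -3.074]
tool_pos: [0.4999, -0.2689, 0.173]
tool_rot: [3.141, 0.347, 2.839]
[-0.6989  0.3399  1.8069  0.2099  0.6838 -2.1096]
n 3 row [-0.0347, 0.0008, 0.0118, -0.0002, -0.0013, -0.0007]
```

```bash
echo '[{"xyz": [-0.0347,0.0008,0.0118],"rot": [0,-0.0013,0]},{"xyz": [-0.0347,0.0008,0.0118],"rot": [0,-0.0013,0]},{"xyz": [-0.0347,0.0008,0.0118],"rot": [0,-0.0013,0]},{},{},{}]' | python3 drive.py|grep -E "pos|rot|contact"
python3 - <<'E'
from h import *; import pickle
P,rr=clip_tcp(.025); a=step(P,rr,step=.02)
p,r=cur(); Z=R.from_euler("z",r.as_euler("xyz")[2]-np.pi); o=p-Z.apply(OFF)
c=cams(); pickle.dump(c,open("c4.pkl","wb"))
# rod side edges near tip in each view: brightness along a line across the predicted rod
for n in c:
    for x in (.05,.06,.075):
        y=np.arange(-.025,.0251,.0025); q=proj(c[n],o+Z.apply(np.c_[0*y+x,y,0*y+.05])).astype(np.float32)
        v=cv2.remap(c[n]["image"],q[:,:1],q[:,1:],cv2.INTER_LINEAR).astype(int).sum(-1).ravel(); print(n,x,v.tolist())
E
```

```text
tool_pos: [0.6049, -0.2965, 0.1747]
tool_rot: [3.141, 0.349, 2.842]
contact_force: [0.0, -0.3, -2.6]
n 3 row [0.0064, -0.0009, 0.0187, 0.0003, -0.0007, 0.0001]
top 0.05 [141, 162, 245, 296, 301, 308, 312, 321, 327, 325, 309, 257, 165, 98, 87, 85, 80, 74, 76, 74, 121]
top 0.06 [171, 237, 259, 265, 272, 281, 286, 290, 294, 270, 200, 108, 72, 70, 70, 66, 108, 209, 312, 383, 408]
top 0.075 [252, 185, 179, 188, 197, 209, 216, 220, 202, 165, 183, 296, 359, 382, 407, 401, 403, 406, 399, 396, 394]
scene 0.05 [433, 435, 452, 407, 308, 223, 192, 261, 319, 439, 554, 582, 514, 437, 413, 417, 423, 430, 436, 423, 383]
scene 0.06 [430, 436, 439, 436, 437, 450, 424, 388, 396, 478, 577, 589, 493, 406, 411, 430, 426, 420, 420, 423, 432]
scene 0.075 [379, 317, 284, 279, 284, 288, 278, 333, 435, 523, 584, 588, 477, 420, 425, 432, 427, 423, 423, 429, 423]
```

```bash
echo '[{"xyz": [0.0064,-0.0009,0.0187],"rot": [0,-0.0007,0]},{"xyz": [0.0064,-0.0009,0.0187],"rot": [0,-0.0007,0]},{"xyz": [0.0064,-0.0009,0.0187],"rot": [0,-0.0007,0]},{},{}]' | python3 drive.py|grep -E "pos|rot|contact"
python3 - <<'E'
from h import *
P,rr=clip_tcp(.018); a=step(P,rr,step=.02); Q,_=clip_tcp(0); print(P,Q); step(Q,rr,a,.003)
E
```

```text
tool_pos: [0.6051, -0.2999, 0.1172]
tool_rot: [3.141, 0.353, 2.841]
contact_force: [1.0, -0.4, -1.7]
n 1 row [0.003, 0.0006, 0.0084, 0.0, 0.0016, -0.0003]
[ 0.6054 -0.2993  0.1083] [ 0.6054 -0.2993  0.0903]
n 7 row [0.0009, 0.0, 0.0024, 0.0, 0.0, 0.0]
```

```bash
echo '[{"xyz": [0.003,0.0006,0.0084],"rot": [0,-0.001,0]},{}]' | python3 drive.py|grep -E "pos|rot|contact"
for i in 1 2 3; do echo '[{"xyz": [0.0007,0,0.0019]},{}]' | python3 drive.py|grep -E "pos|rot|contact"; done
```

```text
tool_pos: [0.6063, -0.2997, 0.1091]
tool_rot: [-3.141, 0.356, 2.842]
contact_force: [-0.6, 1.1, -2.8]
tool_pos: [0.6065, -0.2998, 0.1074]
tool_rot: [-3.141, 0.357, 2.842]
contact_force: [-0.1, -0.6, -1.4]
tool_pos: [0.6064, -0.2998, 0.105]
tool_rot: [-3.141, 0.356, 2.842]
contact_force: [-0.2, -0.4, -1.8]
tool_pos: [0.6069, -0.3002, 0.1034]
tool_rot: [-3.14, 0.358, 2.842]
contact_force: [0.4, -0.1, -0.5]
```

```bash
for i in 1 2 3; do echo '[{"xyz": [0.0007,0,0.0019]},{}]' | python3 drive.py|grep -E "pos|rot|contact"; done
```

```text
tool_pos: [0.6072, -0.3003, 0.1017]
tool_rot: [-3.14, 0.359, 2.842]
contact_force: [1.9, -0.8, 1.4]
tool_pos: [0.6071, -0.3003, 0.0993]
tool_rot: [-3.14, 0.358, 2.842]
contact_force: [3.4, -1.1, 1.1]
tool_pos: [0.6064, -0.2998, 0.0963]
tool_rot: [-3.141, 0.356, 2.842]
contact_force: [2.3, -1.3, -1.7]
```

```bash
for i in 1 2 3; do echo '[{"xyz": [0.0007,0,0.0019]},{}]' | python3 drive.py|grep -E "pos|rot|contact"; done
```

```text
tool_pos: [0.6056, -0.2994, 0.0934]
tool_rot: [-3.142, 0.353, 2.842]
contact_force: [2.6, -2.3, -4.5]
tool_pos: [0.6053, -0.2993, 0.0911]
tool_rot: [3.141, 0.352, 2.842]
contact_force: [1.9, -2.4, -5.8]
tool_pos: [0.6058, -0.2996, 0.09]
tool_rot: [-3.141, 0.354, 2.842]
contact_force: [-0.2, -1.6, -4.3]
```

```bash
for i in 1 2; do echo '[{"xyz": [0.0004,0,0.0012]},{}]' | python3 drive.py|grep -E "pos|rot|contact"; done
```

```text
tool_pos: [0.606, -0.2997, 0.09]
tool_rot: [-3.141, 0.355, 2.842]
contact_force: [-4.3, -0.2, 4.6]
tool_pos: [0.6063, -0.2998, 0.09]
tool_rot: [-3.141, 0.357, 2.843]
contact_force: [-8.7, 2.0, 11.5]
```

The spacer stands on the table with the rod home. I'll release the load, open, and retreat along the tool axis.

```bash
echo '[{"xyz": [-0.0007,0,-0.002]},{}]' | python3 drive.py|grep -E "pos|rot|contact"
echo '[{},{},{},{},{},{},{}]' | python3 drive.py 0.05 20|grep -E "pos|contact|open|grip"
echo '[{"xyz": [0,0,-0.01]},{"xyz": [0,0,-0.02]},{"xyz": [0,0,-0.03]},{"xyz": [0,0,-0.035]},{"xyz": [0,0,-0.035]},{},{}]' | python3 drive.py
python3 - <<'E'
from h import *; import pickle
c=cams(); pickle.dump(c,open("c5.pkl","wb"))
Z=R.from_euler("z",CY); o=np.array([.606,-.2997,0])-Z.apply([OFF[0],0,0])
for n in c:
  for nm,x,z,ys in (("rod",.045,.05,np.arange(-.02,.0201,.0025)),("rodtip",.08,.05,np.arange(-.02,.0201,.0025)),("bridge",-.0,.056,np.arange(-.04,.0501,.005))):
    q=proj(c[n],o+Z.apply(np.c_[0*ys+x,ys,0*ys+z])).astype(np.float32)
    print(n,nm,cv2.remap(c[n]["image"],q[:,:1],q[:,1:],cv2.INTER_LINEAR).astype(int).sum(-1).ravel().tolist())
  # slats: brightness along rack y at slat tops, x=-30
  ys=np.arange(-.05,.16,.003); q=proj(c[n],np.array([rk(-.03,y,.056) for y in ys])).astype(np.float32)
  v=cv2.remap(c[n]["image"],q[:,:1],q[:,1:],cv2.INTER_LINEAR).astype(int).sum(-1).ravel(); d=v<200
  e=np.nonzero(np.diff(d.astype(int)))[0]; print(n,"slat edges",(ys[e]+.0015).round(4).tolist())
E
```

```text
tool_pos: [0.6062, -0.2997, 0.0904]
tool_rot: [-3.141, 0.356, 2.842]
contact_force: [-1.2, -2.2, -3.0]
tool_pos: [0.6065, -0.2998, 0.0903]
contact_force: [-0.7, -0.5, 0.7]
opening: 0.0495
grip_force: 0.0
time: 25.25
tool_pos: [0.5636, -0.2869, 0.2157]
tool_rot: [-3.139, 0.361, 2.843]
contact_force: [-0.5, -0.6, -0.4]
opening: 0.0503
grip_force: 0.0
top rod [83, 62, 54, 58, 81, 130, 204, 274, 294, 245, 212, 203, 202, 227, 311, 380, 384]
top rodtip [295, 255, 279, 324, 315, 338, 411, 470, 444, 405, 392, 375, 380, 391, 402, 404, 401]
top bridge [257, 235, 358, 368, 377, 383, 350, 193, 108, 102, 91, 89, 66, 76, 72, 71, 174, 208, 116]
top slat edges [-0.0365, -0.0035, 0.0175, 0.0505, 0.0685, 0.1045, 0.1195, 0.1285]
scene rod [276, 266, 263, 278, 238, 269, 322, 350, 322, 358, 424, 439, 425, 362, 287, 290, 281]
scene rodtip [276, 277, 281, 279, 272, 318, 447, 531, 583, 593, 519, 423, 391, 369, 298, 278, 278]
scene bridge [426, 429, 422, 451, 384, 188, 148, 160, 151, 265, 417, 432, 444, 428, 411, 378, 286, 312, 296]
scene slat edges [-0.0335, -0.0065, 0.0175, 0.0475, 0.0685, 0.1015, 0.1225, 0.1285]
```

```bash
python3 -c "
from cell import robot
print(robot.hand_in())"
```

```text
the job is handed in; nothing more can be done
None
```

I handed the job in at about 25 s, with all three slats set by spacer contact, the rod snapped into the clip and the spacer released. The final camera check measured slat spacing at 53–54 mm (54 mm intended), but the hand-in returned no verdict.

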